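Crank the instrument basket up to the soak tank's rim

ROBOT

A 7-joint arm with a two-finger parallel gripper is mounted at the origin on the work surface. World frame = base frame: x ahead of the robot, y to its left, z up, the work surface at z = 0. Lengths are in m, angles in rad, forces in N, time in s.
With the tool pointing down it reaches from about 0.4 to 0.85 m from the base axis. Payload 4.5 kg.
Tool frame: the origin (TCP) lies at the very end of the fingers, on their centre line; the grasp point (between the pads) lies 19 mm behind it (tcp_to_grasp is the z of the grasp point in the tool frame, in m); z points along the fingers, y is the line along which they close (so a half turn about z gives the same grasp; the last joint's range is limited). The gripper opens to 88 mm and grips with 3 to 60 N. Pads are 18 mm wide; open, the fingers measure 123 mm over their backs; the gripper's body (75 mm by 187 mm) begins 45 mm behind the grasp point.
Start: joints at [-1.116, 0.689, -0.195, 1.565, 0.157, 0.902, -0.215], TCP at [0.255, 0.571, 0.239] pointing down, gripper open.
Joint ranges: [-3.01, 3.01], [-0.46, 2.08], [-1.47, 1.51], [0.13, 2.56], [-1, 4.14], [0.04, 2.09], [-2.66, 2.66]. Speed limits (rad/s): [2.57, 2.57, 3.14, 3.14, 3.14, 3.14, 3.14].

INTERFACE

Orientations are given as a unit quaternion [x, y, z, w].
In Python, from plant import * gives the robot as it stands. The module is installed in compiled form; this text tells all that it offers.
- The arm moves only by the shell command python3 -m jog 'ROWS' [OPENING] [FORCE]. ROWS is JSON, a list that holds one entry, the list of rows, each a list of 6 numbers: the shift along the tool's x, y, z in m, then the turn, a rotation vector about the tool's x, y, z in rad. In form: [[[dx, dy, dz, ax, ay, az], ...]]. A call has 1 to 12 rows; each row shifts and turns the commanded pose from where the row before left it, along the tool's axes as they then stand; what a row does not reach is not made up. A row lasts 1/8 s, in which the tool goes at most 62.5 mm and 10.7 degrees, less where a joint would pass 70% of its speed; a pose out of reach is approached as far as the arm can. A call with a gripper value outside its range is refused whole. OPENING is the finger opening in m, from 0 to 0.0881, set as the call begins (- or left out, the last holds). The fingers move at their own pace and stop on an object; FORCE is the grip in N (left out, the last holds). Time passes only in rows, so rows that do not move let the fingers close. It gives the time, the measured TCP pose, the force, the opening and the grip force at its end, in the units of the state.
- get_state(): the state, without advancing time (a new reading comes with each control period).
- snapshot(name): name is "scene" or "top"; returns a dict with "frame" (384x512x3 uint8, red, green, blue), "mtx" (3x3 intrinsics, pixels), "xyz" and "orientation" of the camera in the world. Camera axes: x right, y down, z forward; pixel columns grow to the right and rows downward; lengths in m; the calibration is good to about 2 mm. A picture is of the moment at which its call begins. There is no depth.
- finish_job(): hands the job in; it is judged then, once.
The state is a dict: "clock": time; "q": joint angles; "qd": joint speeds; "joint_torque": joint torques, N m; "tool_pos": TCP position; "eef_rot": TCP orientation; "contact_force": force on the tool from outside, world axes, zero at the start; "moment": the same for the moment, N m; "opening": opening from 0.0 (shut) to 1.0 (fully open); "finger_force": force on a finger pad.
Only numpy, scipy, OpenCV 4.12 (cv2) and the standard library are available. Lean on these libraries where they do the work, as an engineer would, in place of code of your own. Each camera call takes 0.05 s, during which the arm holds its last target. There are 200 camera calls.

TASK

Fit the loose crank fully down onto the square shaft of the soak tank and wind it clockwise (seen from above) until the top of the basket's orange frame is level with the tank's rim. Then lift the crank off the shaft and set it down, without dropping it, flat on the blue mat with its knob up. Turn the shaft only with the crank, do not push or pull the basket itself, and leave the bottles, jar, tumbler and pumice discs where they are.

Things in the scene. Friction and masses are not known exactly. Their poses are not given: they have to be found in the camera images.
- crank_hub (a point): Centre (half-way up) of the loose crank's hub: a bright steel block 34 x 34 x 30 mm high with an 18 x 18 mm square hole, parallel to its sides, right through from top to bottom. +x points along the arm to the knob, z up through the hole; the hub's +y and -y faces are free to grip. The crank's underside is 15 mm below this point. It starts flat on the mat, knob up.
- crank_knob (a point): Centre of the crank's upright red knob, a cylinder 24 mm across and 45 mm tall which spins freely on its own upright axis: 75 mm from the hub's axis along the crank's +x, its centre 33.5 mm above the crank's underside (knob spans 11 to 56 mm above it). Axes as for crank_hub.
- crank: The whole crank, about 0.25 kg (varies), centre of mass some 16 mm from the hub's axis towards the knob; origin at the centre of the hub's underside, axes as crank_hub. Its flat aluminium arm is 18 mm wide and 10 mm thick, its underside flush with the hub's.
- shaft_seat (a point): On the axis of the tank's upright square shaft, at the top of its brass collar (44 mm across), 150 mm above the counter: the crank's underside rests here when fully home (crank_hub then 15 mm above). The shaft is 16 x 16 mm, sides along this point's x and y (which turn with it), 24 mm tall, the last 8 mm tapering to 10 x 10 mm: the crank fits at any of four quarter turns, 1 mm play a side.
- soak_tank: The fixed tank unit; origin on the counter below the shaft's axis, x towards the tank. A white gearbox 90 x 100 mm (x, y) is centred on the shaft, its top 15 mm below the shaft's seat, with a dark neck 60 mm across between. The tank's centre is 165 mm from the shaft. The fitted crank turns clear above all of it at every angle.
- lift_shaft (a joint): Angle of the square shaft: 0 with the basket at its lowest, growing clockwise seen from above, which raises the basket 75 mm a full turn; upper stop at 6.28 rad. It is stiff (about 0.12 N m, so about 2 N at the knob) and stays where it is left.
- basket: The basket; origin at the centre of the top face of its orange frame (184 x 150 mm, bars 8 mm wide), a wire basket (0.4 kg) with brushes in it that moves straight up and down inside the tank, driven by the shaft. It starts 40 to 60 mm below the rim.
- tank_rim (a point): Centre of the tank's mouth at rim height, 130 mm above the counter. The tank is an open metal box 220 x 180 mm with 5 mm walls, fixed to the gearbox; x points from the shaft to the tank. The basket is level when the basket's origin is at this height.
- mat_top (a point): Centre of the top of the blue plastic mat, fixed on the counter, 200 mm along its x, 260 mm along its y, 4 mm thick. The jar stands near its +x +y corner.
- jar_mid (a point): Centre, half-way up, of a thing to leave alone: white screw-top jar, 36 mm across, 45 mm tall, near one corner of the mat, on it.
- mint_bottle_mid (a point): Centre, half-way up, of a thing to leave alone: mint-green bottle, 64 mm across, 170 mm tall, on the counter beyond the mat.
- pink_bottle_mid (a point): Centre, half-way up, of a thing to leave alone: pink bottle, 52 mm across, 150 mm tall, on the counter beyond the mat.
- dropper_mid (a point): Centre, half-way up, of a thing to leave alone: small black bottle with a paper label, 30 mm across, 85 mm tall, on the counter beyond the mat.
- stone_a_mid (a point): Centre, half-way up, of a thing to leave alone: white round pumice disc, 110 mm across, 18 mm thick, out at the side.
- stone_b_mid (a point): Centre, half-way up, of a thing to leave alone: off-white round pumice disc, 100 mm across, 18 mm thick, out at the side.
- tumbler_mid (a point): Centre, half-way up, of a thing to leave alone: clear plastic tumbler, 72 mm across, 95 mm tall, out at the side.
There are look-alikes about, which are no part of the job. Of the things like the crank, leave any that is purple; of the rest the larger one is meant.

How it is judged:
By the outcome, as a careful person would: the job done as asked, in the order asked, and still so for the second after the job is handed in, with the robot touching nothing.
It also fails if it takes over 72 s, if anything falls off the work surface, if the arm or the gripper's body presses on something with over 40 N, if the wrist force passes 120 N, or if a joint passes its speed limit or range.

## Working session

There is one attempt and no reset: what is moved stays moved. The work goes in short steps, Python scripts to look and compute and a shell command to move; the robot and the scene stay as the last step left them, time stands still between calls to the robot, and variables do not carry over. Pictures are saved under pics/ and viewed, at most 10 in all, crops included, and the job is handed in when it is done.

```bash
mkdir -p pics; cat > h.py <<'E'
from plant import *
import numpy as np, cv2
from scipy.spatial.transform import Rotation as R
def ray(s,uv):
    K=np.array(s["mtx"]);d=np.linalg.inv(K)@[uv[0],uv[1],1.]
    return np.array(s["xyz"]),R.from_quat(s["orientation"]).as_matrix()@d
def onz(s,uv,z):
    o,d=ray(s,uv);return o+d*(z-o[2])/d[2]
def tri(s1,u1,s2,u2):
    o1,d1=ray(s1,u1);o2,d2=ray(s2,u2);d1/=np.linalg.norm(d1);d2/=np.linalg.norm(d2)
    t=np.linalg.lstsq(np.c_[d1,-d2],o2-o1,rcond=None)[0]
    a=o1+d1*t[0];b=o2+d2*t[1];return (a+b)/2,np.linalg.norm(a-b)
def proj(s,p):
    M=R.from_quat(s["orientation"]).as_matrix();c=M.T@(np.array(p)-np.array(s["xyz"]));c=np.array(s["mtx"])@c;return c[:2]/c[2]
def save(s,n,box=None,f=1):
    im=s["frame"][:,:,::-1]
    if box: im=im[box[1]:box[3],box[0]:box[2]]
    cv2.imwrite("pics/"+n,cv2.resize(im,None,fx=f,fy=f,interpolation=cv2.INTER_CUBIC))
E
python3 - <<'E'
from h import *
np.set_printoptions(precision=4,suppress=True)
for n in("scene","top"):
    s=snapshot(n);save(s,n+"0.png",f=1.5);print(n,s["mtx"],s["xyz"],R.from_quat(s["orientation"]).as_matrix())
print(get_state())
E
```

```text
scene [[447.8524   0.     261.8411]
 [  0.     447.8524 188.224 ]
 [  0.       0.       1.    ]] [ 0.9526 -0.6026  1.2337] [[ 0.8337  0.4718 -0.287 ]
 [ 0.5522 -0.7048  0.4454]
 [ 0.0078 -0.5298 -0.8481]]
top [[419.0478   0.     248.1132]
 [  0.     419.0478 190.2206]
 [  0.       0.       1.    ]] [0.2564 0.0059 1.5976] [[-0.0792 -0.9734  0.2148]
 [-0.9969  0.0766 -0.0202]
 [ 0.0032 -0.2157 -0.9765]]
{'clock': 0.1, 'q': array([-1.1162,  0.6899, -0.1945,  1.5662,  0.1573,  0.9025, -0.2151]), 'qd': array([ 0.0004, -0.0006, -0.0009, -0.0037,  0.0003, -0.0003, -0.0009]), 'joint_torque': array([ -0.0031, -52.8495,  -1.2717, -15.3836,  -0.0526,   0.002 ,
         0.    ]), 'tool_pos': array([0.2551, 0.57  , 0.238 ]), 'eef_rot': array([ 0.2088,  0.978 , -0.0008, -0.0001]), 'contact_force': array([-1.2338,  0.1592, -0.0438]), 'moment': array([-0.0128,  0.0002, -0.088 ]), 'finger_force': 0.0, 'opening': 0.9973644915259744}
```

View pics/scene0.png

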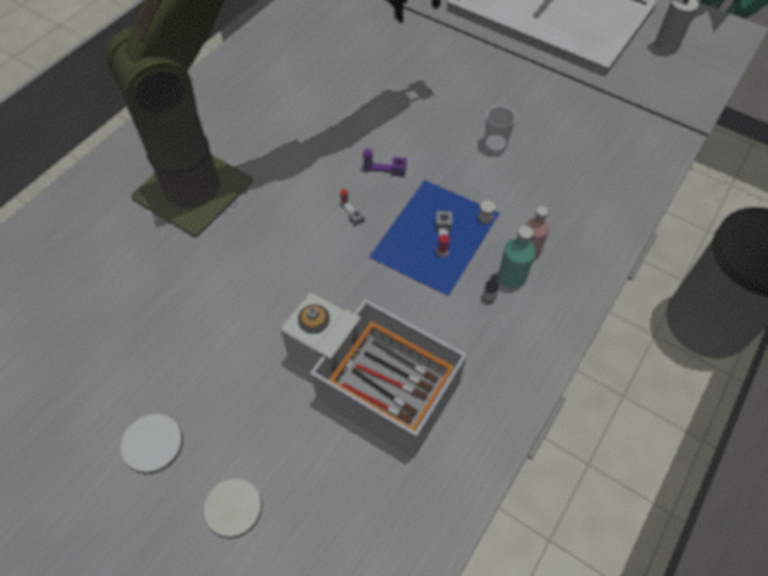

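View pics/top0.png

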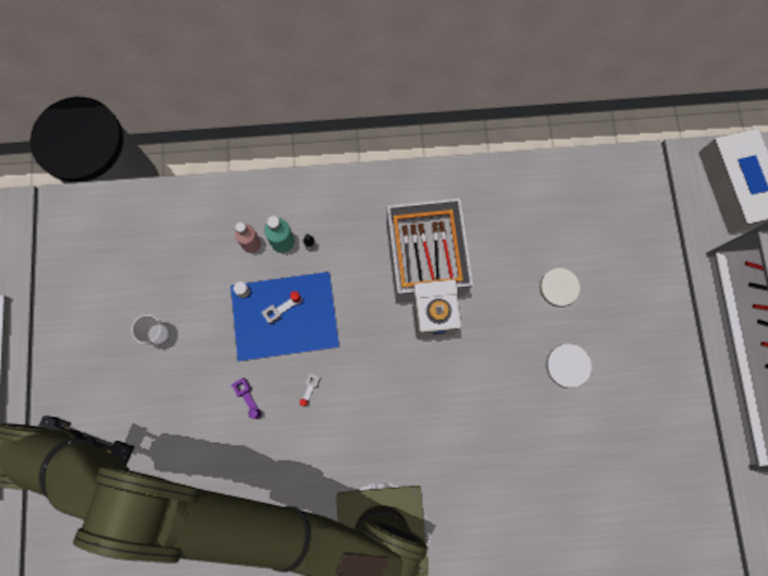

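The scene picture shows three crank-like things. Purple is at (385,163), a small steel one at (352,205), and a steel one on the mat with hub (444,217) and knob (444,243). In the top view the mat one has hub (271,314) and knob (295,297). The shaft is at top (438,311) and scene (313,316). The mat crank is the one meant: it isn't purple, and it's larger than the other steel one. I'll confirm with a crop and measure.

```bash
python3 - <<'E'
from h import *
np.set_printoptions(precision=4,suppress=True)
a=snapshot("scene");b=snapshot("top")
def crop(s,c,r=25,f=6):
    x,y=c;im=s["frame"][y-r:y+r,x-r-8:x+r+8,::-1];return cv2.resize(im,None,fx=f,fy=f,interpolation=cv2.INTER_CUBIC)
m=np.vstack([np.hstack([crop(a,(296,150),f=5),crop(b,(190,205),f=5)]),np.hstack([crop(a,(209,212),f=5),crop(b,(292,206),f=5)])]);cv2.imwrite("pics/mos.png",m)
def blobs(s,nm):
    h=cv2.cvtColor(s["frame"],cv2.COLOR_RGB2HSV)
    red=((h[...,0]<6)|(h[...,0]>173))&(h[...,1]>150)&(h[...,2]>80)
    br=(h[...,1]<50)&(h[...,2]>130)
    blue=(abs(h[...,0].astype(int)-115)<10)&(h[...,1]>150)&(h[...,2]>60)
    org=(h[...,0]>8)&(h[...,0]<20)&(h[...,1]>140)&(h[...,2]>110)
    for k,mk in(("red",red),("blue",blue),("org",org)):
        n,l,st,c=cv2.connectedComponentsWithStats(mk.astype(np.uint8))
        for i in range(1,n):
            if st[i,4]>25: print(nm,k,st[i],c[i])
    mk=blue.astype(np.uint8);cs,_=cv2.findContours(mk,0,2);c=max(cs,key=cv2.contourArea)
    q=cv2.boxPoints(cv2.minAreaRect(c)); hull=cv2.approxPolyDP(cv2.convexHull(c),6,True)[:,0]
    print(nm,"mat",[onz(s,p,.004)[:2].round(3).tolist() for p in hull],hull.tolist())
blobs(a,"scene");blobs(b,"top")
p,e=tri(a,(209,209),b,(292,206));print("shaft",p,e)
E
```

```text
scene red [239 244  28  13  30] [252.9    250.4333]
scene red [230 257  28  15  37] [244.1351 264.4324]
scene blue [ 248  121   79   74 2867] [287.7942 158.5072]
scene org [221 215  81  71 345] [263.0464 238.9942]
scene mat [[0.443, 0.322], [0.632, 0.298], [0.645, 0.09], [0.459, 0.077]] [[283, 121], [326, 149], [298, 194], [248, 170]]
top red [282 161   7  25  37] [285.3243 172.8919]
top red [295 160   7  25  38] [298.1579 172.2895]
top red [194 195   6   5  26] [196.3077 196.9615]
top blue [493 104  19  25 275] [501.7782 116.1782]
top blue [ 154  182   72   58 2981] [189.9537 211.4411]
top org [262 140  46  51 316] [284.8829 159.2975]
top org [287 201  12  12  80] [292.3    206.8375]
top mat [[0.645, 0.084], [0.459, 0.073], [0.444, 0.325], [0.633, 0.338]] [[219, 183], [225, 230], [159, 239], [154, 191]]
shaft [ 0.5046 -0.173   0.1558] 0.0016523481133859186
```

View pics/mos.png

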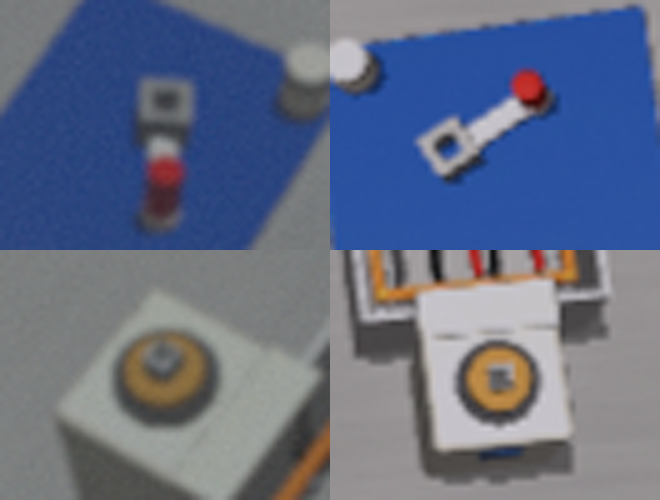

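The crop confirms it. The mat crank has hub hole at top px (180,209), knob top (196,197); in the scene view, hub top (295.7,144.5) and knob top (295.7,158.5). Next I'll measure on averaged frames.

```bash
cat >> h.py <<'E'
class S(dict): pass
def avg(n,k=6):
    L=[snapshot(n) for _ in range(k)];s=dict(L[0]);s["frame"]=np.mean([l["frame"] for l in L],0).round().astype(np.uint8);return s
def cen(s,box,fn):
    x0,y0,x1,y1=box;h=cv2.cvtColor(s["frame"][y0:y1,x0:x1],cv2.COLOR_RGB2HSV).astype(int)
    m=fn(h[...,0],h[...,1],h[...,2]).astype(np.uint8)
    ys,xs=np.nonzero(m);return np.array([xs.mean()+x0,ys.mean()+y0]),m
E
python3 - <<'E'
from h import *
np.set_printoptions(precision=4,suppress=True)
a=avg("scene");b=avg("top")
hub=tri(a,(295.7,144.5),b,(179.9,208.9));kn=tri(a,(295.7,158.5),b,(196.1,196.7))
sh=tri(a,(207.7,207.2),b,(292.5,206.1));co=tri(a,(208.7,210.9),b,(292.1,206.7))
for n,v in(("hubtop",hub),("knobtop",kn),("shafttop",sh),("collar",co)):print(n,*v)
d=kn[0]-hub[0];print("crank len/yaw",np.hypot(*d[:2]),np.degrees(np.arctan2(d[1],d[0])))
for n,s,h_,k_ in(("scene",a,(295.7,144.5),(295.7,158.5)),("top",b,(179.9,208.9),(196.1,196.7))):
    p=onz(s,h_,.034);q=onz(s,k_,.060);d=q-p;print(n,p,q,np.hypot(*d[:2]),np.degrees(np.arctan2(d[1],d[0])))
# collar mask centre at z=.15
og=lambda H,Sx,V:(H>5)&(H<25)&(Sx>80)&(V>60)
for n,s,bx in(("scene",a,(195,195,224,226)),("top",b,(280,194,305,220))):
    c,m=cen(s,bx,og);cs,_=cv2.findContours(m,0,2);k=max(cs,key=cv2.contourArea);e=cv2.fitEllipse(k);c=np.array(e[0])+bx[:2]
    print(n,"collar ellipse",c,e[1],onz(s,c,.15))
def up(s,c,r,f):
    x,y=c;return cv2.resize(s["frame"][y-r:y+r,x-r:x+r,::-1],None,fx=f,fy=f,interpolation=cv2.INTER_CUBIC)
cv2.imwrite("pics/m2.png",np.vstack([np.hstack([up(a,(208,208),11,13),up(b,(292,206),11,13)]),np.hstack([up(a,(296,150),22,6.5),up(b,(188,203),22,6.5)])]))
E
```

```text
hubtop [0.547  0.2352 0.0362] 0.00260872364361751
knobtop [0.5844 0.1695 0.0603] 0.0017806775547613808
shafttop [ 0.5023 -0.1739  0.165 ] 0.0023843758591008276
collar [ 0.5037 -0.1744  0.1462] 0.0019069179436209983
crank len/yaw 0.07557714493592796 -60.394772808185024
scene [0.5455 0.2357 0.034 ] [0.5837 0.169  0.06  ] 0.07691090359125732 -60.172968628641115
top [0.5484 0.2365 0.034 ] [0.5851 0.1702 0.06  ] 0.0757741915736833 -61.051618522695414
scene collar ellipse [208.475  210.4804] (13.302270889282227, 15.345955848693848) [ 0.5033 -0.1759  0.15  ]
top collar ellipse [292.3623 206.3101] (12.355722427368164, 12.849540710449219) [ 0.505  -0.1743  0.15  ]
```

View pics/m2.png

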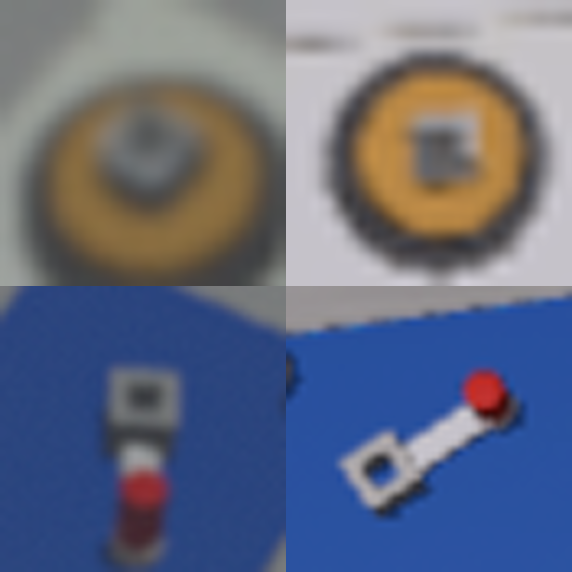

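The picture agrees with the numbers. In the top view the shaft's square sides lie nearly along the world axes (within a few degrees, in line with the tank). The hub is at (0.547, 0.2355), top z 0.036, knob top z 0.060, crank length 75.6 mm and yaw −60.5°. The shaft is at (0.504, −0.175), collar z 0.146. All of these match the text, so I'll move.

```bash
cat > g.py <<'E'
# g.py x y z yaw_of_tool_y : remaining shift in tool axes and turn about tool z
from h import *
import sys
np.set_printoptions(precision=4,suppress=True)
s=get_state();M=R.from_quat(s["eef_rot"]).as_matrix();t=list(map(float,sys.argv[1:5]))
y=np.degrees(np.arctan2(M[1,1],M[0,1]));d=-np.radians((t[3]-y+180)%360-180)
M2=M@R.from_rotvec([0,0,d]).as_matrix()
print("t",round(s["clock"],2),"pos",s["tool_pos"],"yaw",y.round(2),"tilt",M[:,2],"q",s["q"].round(2))
print("shift",M.T@(np.array(t[:3])-s["tool_pos"]),"az",round(d,4),"| shift if turned first",M2.T@(np.array(t[:3])-s["tool_pos"]))
print("F",s["contact_force"],"M",s["moment"],"open",s["opening"]*.0881,"ff",s["finger_force"])
E
python3 -m jog '[[[-0.04,-0.0186,0,0,0,0],[-0.04,-0.0186,0,0,0,0],[-0.04,-0.0186,0,0,0,0],[-0.04,-0.0186,0,0,0,0],[-0.04,-0.0186,0,0,0,0],[-0.04,-0.0186,0,0,0,0],[-0.04,-0.0186,0,0,0,0],[-0.04,-0.0186,0,0,0,0],[-0.04,-0.0186,0,0,0,0],[-0.04,-0.0186,0,0,0,0],[0,0,0,0,0,0]]]' 0.07 40; python3 g.py 0.547 0.2355 0.1 30
```

```text
clock: 2.17
tool_pos: [0.5474, 0.2326, 0.2385]
eef_rot: [0.213, 0.977, -0.001, 0.001]
contact_force: [-0.6, 0.5, 0.0]
opening: 0.796
finger_force: 0.0
t 2.17 pos [0.5474 0.2326 0.2385] yaw 65.44 tilt [ 0.0018 -0.0026 -1.    ] q [-0.34  0.65 -0.24  1.66  0.2   0.85  0.48]
shift [0.0019 0.0027 0.1385] az 0.6186 | shift if turned first [0.0031 0.0011 0.1385]
F [-0.5569  0.5389  0.0129] M [0.011  0.0144 0.036 ] open 0.07012013358746323 ff 0.0
```

```bash
python3 -m jog '[[[0,0,0.034,0,0,0.1547],[0,0,0.034,0,0,0.1547],[0,0,0.034,0,0,0.1547],[0.003,0.001,0.034,0,0,0.1547],[0,0,0,0,0,0]]]'; python3 g.py 0.547 0.2355 0.1 30
python3 - <<'E'
from h import *
a=snapshot("scene");b=snapshot("top")
c=lambda s,x,y:cv2.resize(s["frame"][y-30:y+30,x-30:x+30,::-1],None,fx=6,fy=6,interpolation=cv2.INTER_CUBIC)
cv2.imwrite("pics/m3.png",np.hstack([c(a,296,145),c(b,188,203)]))
E
```

```text
clock: 2.8
tool_pos: [0.5408, 0.2411, 0.1007]
eef_rot: [0.495, 0.869, -0.002, -0.002]
contact_force: [0.1, -0.3, 0.0]
opening: 0.792
finger_force: 0.0
t 2.8 pos [0.5408 0.2411 0.1007] yaw 30.66 tilt [-0.0049 -0.0018 -1.    ] q [-0.47  0.84 -0.04  1.78  0.06  0.54 -0.02]
shift [-0.008   0.0025  0.0007] az 0.0115 | shift if turned first [-0.0079  0.0026  0.0007]
F [ 0.1468 -0.3155  0.0082] M [-0.0989  0.0654  0.0479] open 0.06974923451178144 ff 0.0
```

View pics/m3.png

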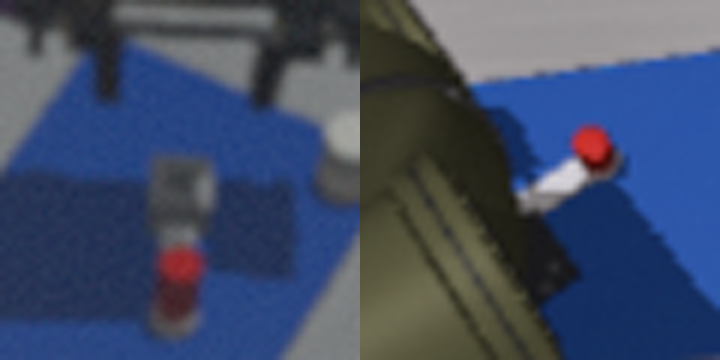

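The fingers straddle the hub in the scene crop, with tips at about (108,100) and (265,105) and the hub between them at (182,185).

```bash
python3 -m jog '[[[-0.008,0.0025,0,0,0,0.0115],[0,0,0,0,0,0]]]'; python3 g.py 0.547 0.2355 0.009 29.6
python3 - <<'E'
from h import *
print(proj(snapshot("scene"),[.5408,.2411,.1007]))
E
```

```text
clock: 3.15
tool_pos: [0.5513, 0.2337, 0.1041]
eef_rot: [0.502, 0.865, 0.001, 0.001]
contact_force: [0.3, -0.0, 0.9]
opening: 0.792
finger_force: 0.0
t 3.15 pos [0.5513 0.2337 0.1041] yaw 29.69 tilt [ 0.0029  0.0006 -1.    ] q [-0.45  0.83 -0.04  1.76  0.06  0.54 -0.02]
shift [ 0.0037 -0.0031  0.0951] az 0.0016 | shift if turned first [ 0.0037 -0.0031  0.0951]
F [ 0.3333 -0.0226  0.882 ] M [ 0.0046  0.0439 -0.049 ] open 0.06978025599540792 ff 0.0
[296.8098868 130.1792518]
```

```bash
python3 -m jog '[[[0.002,-0.0015,0.03,0,0,0],[0,0,0.03,0,0,0],[0,0,0.015,0,0,0],[0,0,0,0,0,0],[0,0,0,0,0,0]]]'; python3 g.py 0.547 0.2355 0.009 29.6
```

```text
clock: 3.82
tool_pos: [0.548, 0.2359, 0.0287]
eef_rot: [0.502, 0.865, 0.001, 0.0]
contact_force: [-0.2, -0.5, -0.2]
opening: 0.788
finger_force: 0.0
t 3.83 pos [0.548  0.2359 0.0287] yaw 29.77 tilt [ 0.0016  0.0008 -1.    ] q [-0.46  0.95 -0.03  1.79  0.07  0.4  -0.03]
shift [ 0.0001 -0.0011  0.0197] az 0.003 | shift if turned first [ 0.0001 -0.0011  0.0197]
F [-0.1801 -0.5263 -0.1595] M [-0.0738  0.0459 -0.0304] open 0.069442764578833 ff 0.0
```

```bash
python3 -m jog '[[[0,-0.001,0.01,0,0,0],[0,0,0.009,0,0,0],[0,0,0,0,0,0],[0,0,0,0,0,0]]]'; python3 -m jog '[[[0,0,0,0,0,0],[0,0,0,0,0,0],[0,0,0,0,0,0],[0,0,0,0,0,0],[0,0,0,0,0,0],[0,0,0,0,0,0]]]' 0.02 40; python3 g.py 0.547 0.2355 0.009 29.6
```

```text
clock: 4.32
tool_pos: [0.5463, 0.2352, 0.0087]
eef_rot: [0.502, 0.865, -0.0, -0.0]
contact_force: [-0.6, 0.0, -0.9]
opening: 0.795
finger_force: 0.0
clock: 5.08
tool_pos: [0.5466, 0.2354, 0.0088]
eef_rot: [0.502, 0.865, 0.0, 0.0]
contact_force: [-0.1, 1.0, -0.2]
opening: 0.383
finger_force: 40.0
t 5.08 pos [0.5466 0.2354 0.0088] yaw 29.78 tilt [ 0.0005  0.0004 -1.    ] q [-0.47  0.99 -0.03  1.79  0.07  0.37 -0.03]
shift [-0.0001  0.0004 -0.0002] az 0.0031 | shift if turned first [-0.0001  0.0004 -0.0002]
F [-0.1315  0.9785 -0.1717] M [-0.0077 -0.0563 -0.0054] open 0.033780472436696685 ff 39.95543086901307
```

```bash
python3 -m jog '[[[0,0,-0.03,0,0,0],[0,0,-0.05,0,0,0],[0,0,-0.05,0,0,0],[0,0,-0.05,0,0,0],[0,0,-0.04,0,0,0],[0,0,0,0,0,0]]]' - 50; python3 -m jog '[[[-0.0335,-0.0241,0,0,0,0],[-0.0335,-0.0241,0,0,0,0],[-0.0335,-0.0241,0,0,0,0],[-0.0335,-0.0241,0,0,0,0],[-0.0335,-0.0241,0,0,0,0],[-0.0335,-0.0241,0,0,0,0],[-0.0335,-0.0241,0,0,0,0],[-0.0335,-0.0241,0,0,0,0],[-0.0335,-0.0241,0,0,0,0],[-0.0335,-0.0241,0,0,0,0],[0,0,0,0,0,0],[0,0,0,0,0,0]]]'; python3 g.py 0.504 -0.175 0.2 91
```

```text
clock: 5.82
tool_pos: [0.5478, 0.2357, 0.2315]
eef_rot: [0.502, 0.865, 0.002, 0.002]
contact_force: [-0.2, 0.2, -2.2]
opening: 0.38
finger_force: 50.4
clock: 7.32
tool_pos: [0.5026, -0.1743, 0.2273]
eef_rot: [0.502, 0.865, 0.0, -0.002]
contact_force: [0.2, 0.6, -2.7]
opening: 0.38
finger_force: 50.4
t 7.33 pos [ 0.5026 -0.1743  0.2273] yaw 29.8 tilt [-0.0028  0.0017 -1.    ] q [ 0.32  0.58 -0.11  1.86  0.09  0.71  0.67]
shift [-0.0014  0.001   0.0273] az -1.0682 | shift if turned first [-0.0015 -0.0007  0.0273]
F [ 0.2171  0.6107 -2.7152] M [ 0.0343  0.0439 -0.0171] open 0.03343704868082661 ff 50.41404443560168
```

```bash
python3 -m jog '[[[0,0,0,0,0,-0.178],[0,0,0,0,0,-0.178],[0,0,0,0,0,-0.178],[0,0,0,0,0,-0.178],[0,0,0,0,0,-0.178],[0,0,0,0,0,-0.178],[-0.0015,-0.0007,0.02,0,0,0],[0,0,0.008,0,0,0],[0,0,0,0,0,0],[0,0,0,0,0,0]]]'; python3 g.py 0.504 -0.175 0.2 91
python3 - <<'E'
from h import *
a=avg("scene");b=avg("top",2)
c=lambda s,x,y,r,f:cv2.resize(s["frame"][y-r:y+r,x-r:x+r,::-1],None,fx=f,fy=f,interpolation=cv2.INTER_CUBIC)
cv2.imwrite("pics/m4.png",np.hstack([c(a,208,200,28,10),c(b,292,190,50,5.6)[:, :230]]))
E
```

```text
clock: 8.57
tool_pos: [0.5054, -0.1755, 0.201]
eef_rot: [-0.009, 1.0, 0.0, 0.0]
contact_force: [0.3, 0.5, -2.6]
opening: 0.381
finger_force: 50.4
t 8.57 pos [ 0.5054 -0.1755  0.201 ] yaw 91.01 tilt [ 0.0006  0.0001 -1.    ] q [ 0.5   0.65 -0.41  1.87  0.38  0.7   1.46]
shift [0.0014 0.0005 0.001 ] az 0.0002 | shift if turned first [0.0014 0.0005 0.001 ]
F [ 0.2824  0.527  -2.5524] M [ 0.0419  0.0392 -0.0103] open 0.03355152365054043 ff 50.41348269442096
```

View pics/m4.png

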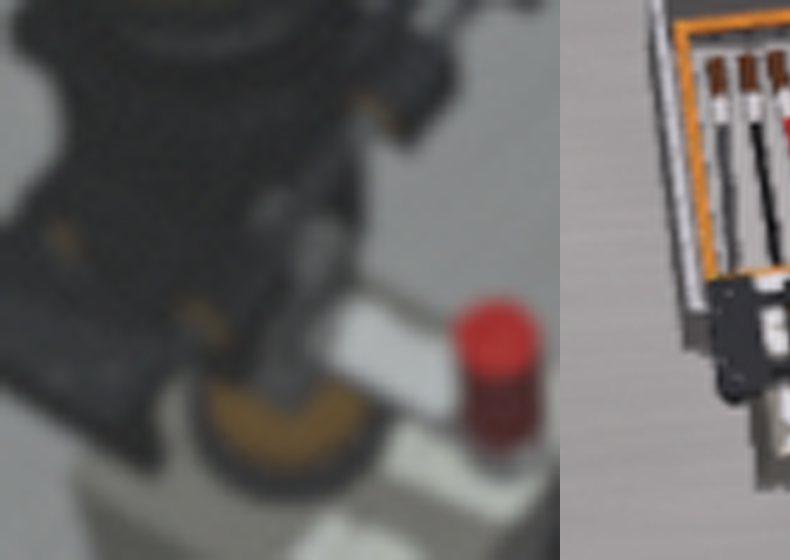

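The crank hangs over the collar with its knob towards the tank. The collar is at crop (285,420) and the knob at (495,370). I'll lower it in small steps and watch the force.

```bash
python3 -m jog '[[[0.001,0.0005,0.01,0,0,0],[0,0,0.008,0,0,0],[0,0,0.006,0,0,0],[0,0,0,0,0,0]]]' - 30; python3 g.py 0.504 -0.175 0.155 91;  python3 -m jog '[[[0,0,0.004,0,0,0],[0,0,0.004,0,0,0],[0,0,0,0,0,0]]]';python3 g.py 0.504 -0.175 0.155 91
```

```text
clock: 9.48
tool_pos: [0.5036, -0.1754, 0.176]
eef_rot: [-0.009, 1.0, 0.0, -0.001]
contact_force: [0.1, 0.7, -2.7]
opening: 0.383
finger_force: 30.0
t 9.47 pos [ 0.5036 -0.1754  0.176 ] yaw 90.98 tilt [-0.0013  0.0004 -1.    ] q [ 0.48  0.68 -0.39  1.9   0.41  0.64  1.43]
shift [-0.0004  0.0003  0.021 ] az -0.0004 | shift if turned first [-0.0004  0.0003  0.021 ]
F [ 0.0552  0.6885 -2.7442] M [0.0433 0.0081 0.0184] open 0.03377565988904379 ff 29.958900385536253
clock: 9.85
tool_pos: [0.5039, -0.1752, 0.1684]
eef_rot: [-0.009, 1.0, 0.0, -0.0]
contact_force: [0.3, 0.4, -2.7]
opening: 0.386
finger_force: 30.0
t 9.85 pos [ 0.5039 -0.1752  0.1684] yaw 90.98 tilt [-0.0004  0.0004 -1.    ] q [ 0.48  0.69 -0.38  1.9   0.42  0.62  1.42]
shift [-0.0001  0.0002  0.0134] az -0.0003 | shift if turned first [-0.0001  0.0002  0.0134]
F [ 0.3294  0.4158 -2.7006] M [ 0.2034  0.0347 -0.0091] open 0.034044160106054766 ff 29.95843364711618
```

```bash
python3 -m jog '[[[0,0,0.004,0,0,0],[0,0,0.004,0,0,0],[0,0,0,0,0,0]]]';python3 g.py 0.504 -0.175 0.155 91;  python3 -m jog '[[[0,0,0.003,0,0,0],[0,0,0.002,0,0,0],[0,0,0,0,0,0]]]';python3 g.py 0.504 -0.175 0.155 91
```

```text
clock: 10.22
tool_pos: [0.5039, -0.1752, 0.1603]
eef_rot: [-0.009, 1.0, 0.0, -0.0]
contact_force: [-0.3, 1.4, -2.8]
opening: 0.383
finger_force: 30.0
t 10.22 pos [ 0.5039 -0.1752  0.1603] yaw 90.99 tilt [-0.0005  0.0005 -1.    ] q [ 0.47  0.7  -0.37  1.91  0.43  0.6   1.42]
shift [-0.0001  0.0002  0.0053] az -0.0003 | shift if turned first [-0.0001  0.0002  0.0053]
F [-0.3284  1.3536 -2.8161] M [ 0.354  -0.011   0.0507] open 0.03371326829173396 ff 29.95737649704097
clock: 10.6
tool_pos: [0.5041, -0.1752, 0.1555]
eef_rot: [-0.009, 1.0, 0.0, -0.0]
contact_force: [-0.1, 2.3, -3.1]
opening: 0.385
finger_force: 30.0
t 10.6 pos [ 0.5041 -0.1752  0.1555] yaw 90.98 tilt [-0.      0.0005 -1.    ] q [ 0.47  0.71 -0.37  1.92  0.43  0.59  1.41]
shift [0.0001 0.0002 0.0005] az -0.0003 | shift if turned first [0.0001 0.0002 0.0005]
F [-0.0558  2.3412 -3.1385] M [ 0.4923 -0.1589 -0.0072] open 0.03392323900959582 ff 29.95628420409048
```

```bash
python3 -m jog '[[[0,-0.0005,0.001,0,0,0],[0,0,0.001,0,0,0],[0,0,0,0,0,0]]]';python3 g.py 0.504 -0.175 0.155 91;  python3 - <<'E'
from h import *
np.set_printoptions(precision=4,suppress=True)
a=avg("scene");b=avg("top",3)
red=lambda H,s_,V:((H<6)|(H>173))&(s_>140)&(V>60)
c,m=cen(a,(225,190,280,245),red);print("red",c,m.sum(),np.argwhere(m).min(0),np.argwhere(m).max(0))
print("expected knob centre/top px",proj(a,[.504+.075,-.175,.1835]),proj(a,[.504+.075,-.175,.206]))
c=lambda s,x,y,r,f:cv2.resize(s["frame"][y-r:y+r,x-r:x+r,::-1],None,fx=f,fy=f,interpolation=cv2.INTER_CUBIC)
cv2.imwrite("pics/m5.png",np.hstack([c(a,240,220,50,6)[:540],c(b,285,170,45,4)[:,:180]]) if 0 else c(a,240,215,45,8)[:600])
E
```

```text
clock: 10.98
tool_pos: [0.5042, -0.1753, 0.1547]
eef_rot: [-0.009, 1.0, 0.0, 0.0]
contact_force: [-2.6, 4.0, 8.1]
opening: 0.385
finger_force: 30.0
t 10.97 pos [ 0.5042 -0.1753  0.1547] yaw 91.0 tilt [ 0.0006  0.0003 -1.    ] q [ 0.47  0.71 -0.37  1.92  0.43  0.59  1.41]
shift [ 0.0002  0.0003 -0.0003] az 0.0 | shift if turned first [ 0.0002  0.0003 -0.0003]
F [-2.5797  3.97    8.0979] M [ 0.9969  0.5473 -0.0686] open 0.03390409362243638 ff 29.9550480034668
red [230.65 216.8 ] 40 [22  2] [54 15]
expected knob centre/top px [230.3145 217.9391] [229.8676 213.8579]
```

View pics/m5.png

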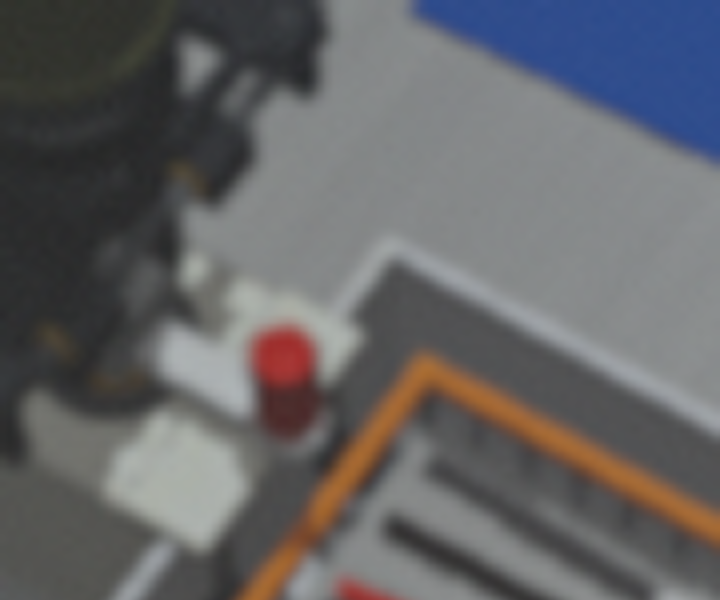

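The crank is home: TCP z 0.1547 puts the underside at 0.150, there's an upward reaction of 8 N, and the knob is at the predicted pixel. Start winding.

```bash
python3 -m jog '[[[0,0,-0.0008,0,0,0],[0,0,0,0,0,0.05],[0,0,0,0,0,0.1],[0,0,0,0,0,0.15],[0,0,0,0,0,0.15],[0,0,0,0,0,0.15],[0,0,0,0,0,0.15],[0,0,0,0,0,0.15],[0,0,0,0,0,0.1],[0,0,0,0,0,0]]]' - 55;python3 g.py 0.504 -0.175 0.155 91
```

```text
clock: 12.68
tool_pos: [0.5037, -0.1746, 0.1548]
eef_rot: [0.472, 0.881, 0.0, -0.001]
contact_force: [-2.3, 6.9, 4.3]
opening: 0.383
finger_force: 55.9
t 12.68 pos [ 0.5037 -0.1746  0.1548] yaw 33.62 tilt [-0.0013  0.0012 -1.    ] q [ 0.3   0.69 -0.09  1.93  0.11  0.53  0.73]
shift [-0.0005  0.     -0.0003] az -1.0015 | shift if turned first [-0.0003 -0.0004 -0.0003]
F [-2.2563  6.9142  4.3127] M [ 1.2827  0.3958 -0.0182] open 0.03369993570527491 ff 55.884475687053055
```

```bash
python3 -m jog '[[[0,0,0,0,0,0.1],[0,0,0,0,0,0.17],[0,0,0,0,0,0.17],[0,0,0,0,0,0.17],[0,0,0,0,0,0.17],[0,0,0,0,0,0.17],[0,0,0,0,0,0.17],[0,0,0,0,0,0.17],[0,0,0,0,0,0.17],[0,0,0,0,0,0.17],[0,0,0,0,0,0.1],[0,0,0,0,0,0]]]';python3 g.py 0.504 -0.175 0.155 91
cat > bk.py <<'E'
from h import *
np.set_printoptions(precision=4,suppress=True)
import sys
def edges(s,hsvfn,box):
    c,m=cen(s,box,hsvfn);m=cv2.morphologyEx(m,cv2.MORPH_CLOSE,np.ones((3,3)));n,l,st,_=cv2.connectedComponentsWithStats(m)
    pts=np.argwhere(np.isin(l,[i for i in range(1,n) if st[i,4]>15]))[:,::-1]+np.array(box[:2]);return pts
og=lambda H,s_,V:(H>6)&(H<22)&(s_>120)&(V>70)
def quad(s,box):
    # fit lines to the four bars by their side of the bounding rectangle
    p=edges(s,og,box).astype(np.float32);r=cv2.minAreaRect(p);q=cv2.boxPoints(r);L=[]
    for i in range(4):
        a,b=q[i],q[(i+1)%4];d=(b-a)/np.linalg.norm(b-a);nrm=np.array([-d[1],d[0]]);off=(p-a)@nrm;t=(p-a)@d/np.linalg.norm(b-a)
        k=(abs(off)<6)&(t>.12)&(t<.88);L.append((cv2.fitLine(p[k],cv2.DIST_HUBER,0,.01,.01).ravel(),int(k.sum())))
    C=[]
    for i in range(4):
        (l1,_),(l2,_)=L[i-1],L[i];A=np.c_[l1[:2],-l2[:2]];u=np.linalg.solve(A,l2[2:]-l1[2:]);C.append(l1[2:]+u[0]*l1[:2])
    return np.array(C),[l[1] for l in L]
if __name__=="__main__":
    if len(sys.argv)>1:
        pass
    a=avg("scene",6);b=avg("top",6)
    ca,na=quad(a,(215,205,310,300));cb,nb=quad(b,(255,130,320,200));print(ca,na,"\n",cb,nb)
    for u in ca:
        r=[(tri(a,u,b,v)) for v in cb];i=np.argmin([x[1]+10*abs(x[0][2]-.1) for x in r]);print(u,cb[i],*r[i])
E
python3 bk.py
```

```text
clock: 14.18
tool_pos: [0.5036, -0.1745, 0.1547]
eef_rot: [0.977, 0.212, -0.001, -0.001]
contact_force: [-2.2, 5.5, 4.2]
opening: 0.378
finger_force: 55.4
t 14.18 pos [ 0.5036 -0.1745  0.1547] yaw -65.49 tilt [-0.0017  0.0023 -1.    ] q [ 0.02  0.73  0.39  1.94 -0.5   0.57 -0.4 ]
shift [ 0.0002  0.0006 -0.0003] az -2.7313 | shift if turned first [-0.0004 -0.0005 -0.0003]
F [-2.1555  5.452   4.2132] M [ 1.1009  0.43   -0.0099] open 0.033306330446216954 ff 55.41185488575138
[[219.7796 249.1062]
 [246.7093 210.195 ]
 [301.5525 240.295 ]
 [275.3556 282.389 ]] [138, 177, 101, 189] 
 [[263.3435 141.7303]
 [301.1143 138.1761]
 [308.9961 187.    ]
 [269.0683 187.    ]] [91, 68, 1, 75]
[219.7796 249.1062] [308.9961 187.    ] [ 0.5817 -0.2431  0.1102] 0.010409835685551719
[246.7093 210.195 ] [269.0683 187.    ] [ 0.5842 -0.103   0.125 ] 0.005858193838954566
[301.5525 240.295 ] [263.3435 141.7303] [ 0.7595 -0.0963  0.1201] 0.002356243718840701
[275.3556 282.389 ] [301.1143 138.1761] [ 0.7637 -0.2372  0.1181] 0.0007507302070793306
```

```bash
python3 -m jog '[[[0,0,0,0,0,0.1],[0,0,0,0,0,0.15],[0,0,0,0,0,0.15],[0,0,0,0,0,0.15],[0,0,0,0,0,0.1],[0,0,0,0,0,0]]]';python3 g.py 0.504 -0.175 0.155 91; python3 bk.py
python3 - <<'E'
from h import *
a=avg("scene",4);b=avg("top",4)
c=lambda s,x,y,r,f:cv2.resize(s["frame"][y-r:y+r,x-r:x+r,::-1],None,fx=f,fy=f,interpolation=cv2.INTER_CUBIC)
cv2.imwrite("pics/m6.png",np.hstack([c(a,262,245,50,4),c(b,285,165,40,5)]))
E
```

```text
clock: 15.52
tool_pos: [0.5036, -0.1746, 0.1548]
eef_rot: [0.994, -0.111, -0.001, -0.001]
contact_force: [-1.6, 4.9, 6.3]
opening: 0.38
finger_force: 55.4
t 15.53 pos [ 0.5036 -0.1746  0.1548] yaw -102.74 tilt [-0.0016  0.0026 -1.    ] q [-0.08  0.78  0.57  1.94 -0.7   0.63 -0.84]
shift [ 0.0005  0.0003 -0.0002] az 2.9018 | shift if turned first [-0.0004 -0.0004 -0.0002]
F [-1.5796  4.9128  6.2579] M [1.128  0.5181 0.0271] open 0.03345242534890183 ff 55.42394228163175Traceback (most recent call last):
  File "bk.py", line 22, in <module>
    ca,na=quad(a,(215,205,310,300));cb,nb=quad(b,(255,130,320,200));print(ca,na,"\n",cb,nb)
                                          ~~~~^^^^^^^^^^^^^^^^^^^^^
  File "bk.py", line 13, in quad
    k=(abs(off)<6)&(t>.12)&(t<.88);L.append((cv2.fitLine(p[k],cv2.DIST_HUBER,0,.01,.01).ravel(),int(k.sum())))
                                             ~~~~~~~~~~~^^^^^^^^^^^^^^^^^^^^^^^^^^^^^^^
cv2.error: OpenCV(4.12.0) /io/opencv/modules/imgproc/src/linefit.cpp:50: error: (-215:Assertion failed) count > 0 in function 'fitLine2D_wods'
```

View pics/m6.png

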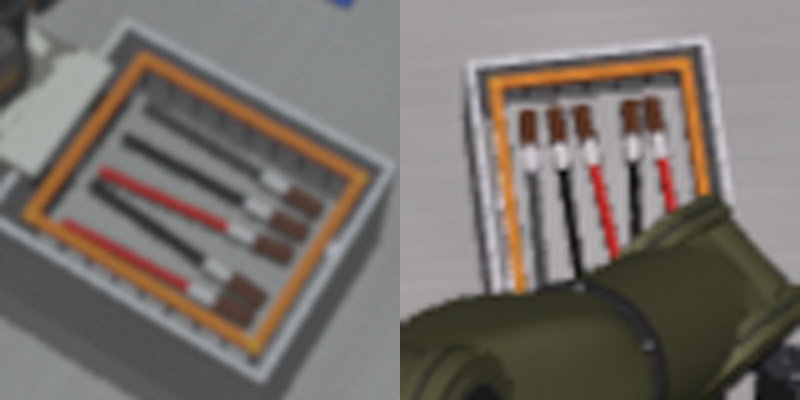

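The frame is nearly level. In the scene view the gap between frame and rim is small, with rim corners at crop (393,165) and (263,378). I'll measure the far corners of both frame and rim in the two views.

```bash
cat > lv.py <<'E'
from h import *
np.set_printoptions(precision=4,suppress=True)
og=lambda f:(lambda h:((h[...,0]>6)&(h[...,0]<22)&(h[...,1]>110)&(h[...,2]>60)))(cv2.cvtColor(f,cv2.COLOR_RGB2HSV))
def fit(s,m,p,q,w=4.,trim=.15):
    # intensity-weighted line through mask points within w px of segment p-q
    p,q=np.float32(p),np.float32(q);P=np.argwhere(m)[:,::-1].astype(np.float32);L=np.linalg.norm(q-p);d=(q-p)/L
    t=(P-p)@d/L;o=abs((P-p)@np.float32([-d[1],d[0]]));k=(o<w)&(t>trim)&(t<1-trim)
    l=cv2.fitLine(P[k],cv2.DIST_HUBER,0,.01,.01).ravel();return l
def X(a,b):
    u=np.linalg.solve(np.c_[a[:2],-b[:2]],b[2:]-a[2:]);return a[2:]+u[0]*a[:2]
def sat(f):return None
a=avg("scene",6);b=avg("top",6)
ma,mb=og(a["frame"]),og(b["frame"])
A=[(248,210),(303,240),(276,282),(220,249)] # scene: near-left, far-left, far-right, near-right
B=[(264,141),(302,138)]
la=[fit(a,ma,A[i],A[(i+1)%4]) for i in range(4)]
fl,fr=X(la[0],la[1]),X(la[1],la[2])
tb=fit(b,mb,B[0],B[1],3);tl=fit(b,mb,B[0],(269,170),3);tr=fit(b,mb,B[1],(305,160),3)
for n,u,v in(("FL",fl,X(tb,tl)),("FR",fr,X(tb,tr))): print(n,u,v,*tri(a,u,b,v))
print("rim FL",*tri(a,(309.5,235.5),b,(257.7,137)));print("rim FR",*tri(a,(277,289),b,(306,132.5)))
# single-view check: width of far bar centre line (142 mm) and distance to shaft
for z in(.12,.125,.13,.135):
  c=[onz(a,X(la[i-1],la[i]),z) for i in range(4)]; print(z,"scene centre",np.mean(c,0)[:2],"sides",[round(float(np.linalg.norm(c[i]-c[i-1])),4) for i in range(4)],"top FLFR mid",(onz(b,X(tb,tl),z)+onz(b,X(tb,tr),z))[:2]/2,"scene",(c[1]+c[2])[:2]/2)
E
python3 lv.py
```

```text
FL [301.848  239.0753] [263.3044 141.0464] [ 0.7596 -0.096   0.1273] 0.0025193371256515776
FR [275.4886 281.1711] [301.6465 137.2421] [ 0.7638 -0.2377  0.1283] 0.00034918315571453234
rim FL [ 0.7735 -0.0772  0.134 ] 0.005185057704129474
rim FR [ 0.7791 -0.2549  0.1336] 0.0003271926605187105
0.12 scene centre [ 0.6713 -0.1672] sides [0.1416, 0.1772, 0.1416, 0.1773] top FLFR mid [ 0.765  -0.1673] scene [ 0.7599 -0.1644]
0.125 scene centre [ 0.6726 -0.1692] sides [0.141, 0.1764, 0.141, 0.1765] top FLFR mid [ 0.7632 -0.1667] scene [ 0.7608 -0.1663]
0.13 scene centre [ 0.6738 -0.1711] sides [0.1404, 0.1756, 0.1403, 0.1757] top FLFR mid [ 0.7615 -0.1661] scene [ 0.7616 -0.1683]
0.135 scene centre [ 0.6751 -0.1731] sides [0.1397, 0.1748, 0.1397, 0.1749] top FLFR mid [ 0.7598 -0.1655] scene [ 0.7625 -0.1703]
```

```bash
cat > rim.py <<'E'
from lv import *
def prof(s,p,q,kind,w=5,lo=.15,hi=.85):
    g=s["frame"].astype(np.float32)
    g=g.min(2) if kind=="w" else (g[...,0]-g[...,2])   # white rim / orange bar
    p,q=np.float32(p),np.float32(q);d=(q-p)/np.linalg.norm(q-p);n=np.float32([-d[1],d[0]]);o=np.arange(-w,w+.01,.25,dtype=np.float32);P=[]
    for t in np.linspace(lo,hi,60):
        c=p+t*(q-p);xy=c+o[:,None]*n;v=cv2.remap(g,xy[:,:1].copy(),xy[:,1:].copy(),cv2.INTER_LINEAR).ravel()
        i=np.argmax(v);k=abs(o-o[i])<1.6;b=v[k]-v[k].min();P.append(c+n*(o[k]@b/b.sum()))
    P=np.float32(P);l=cv2.fitLine(P,cv2.DIST_HUBER,0,.01,.01).ravel();r=abs((P-l[2:])@np.float32([-l[1],l[0]]));
    return l,float(np.median(r))
def wl(s,l,z):
    a,b=onz(s,l[2:]-15*l[:2],z)[:2],onz(s,l[2:]+15*l[:2],z)[:2];return a,b
def gap(s,rim,bar,z=.13):
    a,b=wl(s,rim,z);d=(b-a)/np.linalg.norm(b-a);c=np.mean(wl(s,bar,z),0)-a;return abs(c[0]*d[1]-c[1]*d[0])
NL,FL,FR,NR=(243.2,199.8),(309.5,235.5),(277,289),(211.5,248.5)
sr=[prof(a,p,q,"w",3) for p,q in((NL,FL),(FL,FR),(FR,NR))]
sb=[prof(a,A[0],A[1],"o",4),prof(a,A[1],A[2],"o",4),prof(a,A[2],A[3],"o",4)]
print("resid",[round(x[1],2) for x in sr+sb])
g=[gap(a,sr[i][0],sb[i][0]) for i in range(3)];print("scene gaps L,far,R",g)
TL,TR=(257.7,137),(306,132.5)
tr_=[prof(b,TL,TR,"w",3),prof(b,TL,(262,172),"w",3),prof(b,TR,(309.5,160),"w",3)]
tb_=[prof(b,B[0],B[1],"o",3),prof(b,B[0],(269,170),"o",3,.15,.8),prof(b,B[1],(305,160),"o",3,.15,.8)]
print("resid",[round(x[1],2) for x in tr_+tb_]);print("top gaps far,L,R",[gap(b,tr_[i][0],tb_[i][0]) for i in range(3)])
for n,u,v in(("rimFL",X(sr[0][0],sr[1][0]),X(tr_[0][0],tr_[1][0])),("rimFR",X(sr[1][0],sr[2][0]),X(tr_[0][0],tr_[2][0])),("barFL",X(sb[0][0],sb[1][0]),X(tb_[0][0],tb_[1][0])),("barFR",X(sb[1][0],sb[2][0]),X(tb_[0][0],tb_[2][0]))):print(n,u,v,*tri(a,u,b,v))
E
python3 rim.py|tail -8
```

```text
FL [301.8048 239.1442] [263.3044 141.0464] [ 0.7597 -0.096   0.1271] 0.0026811594231423864
FR [275.4811 281.1831] [301.6465 137.2421] [ 0.7638 -0.2378  0.1283] 0.00037537233771060157
rim FL [ 0.7735 -0.0772  0.134 ] 0.005185057704129474
rim FR [ 0.7791 -0.2549  0.1336] 0.0003271926605187105
0.12 scene centre [ 0.6713 -0.1672] sides [0.1415, 0.1771, 0.1414, 0.1774] top FLFR mid [ 0.765  -0.1673] scene [ 0.7599 -0.1645]
0.125 scene centre [ 0.6726 -0.1692] sides [0.1409, 0.1763, 0.1408, 0.1766] top FLFR mid [ 0.7632 -0.1667] scene [ 0.7608 -0.1665]
0.13 scene centre [ 0.6739 -0.1711] sides [0.1402, 0.1755, 0.1401, 0.1758] top FLFR mid [ 0.7615 -0.1661] scene [ 0.7616 -0.1684]
0.135 scene centre [ 0.6751 -0.1731] sides [0.1396, 0.1747, 0.1395, 0.175] top FLFR mid [ 0.7598 -0.1655] scene [ 0.7625 -0.1704]Traceback (most recent call last):
  File "rim.py", line 16, in <module>
    sr=[prof(a,p,q,"w",3) for p,q in((NL,FL),(FL,FR),(FR,NR))]
        ~~~~^^^^^^^^^^^^^
  File "rim.py", line 7, in prof
    c=p+t*(q-p);xy=c+o[:,None]*n;v=cv2.remap(g,xy[:,:1].copy(),xy[:,1:].copy(),cv2.INTER_LINEAR).ravel()
                                   ~~~~~~~~~^^^^^^^^^^^^^^^^^^^^^^^^^^^^^^^^^^^^^^^^^^^^^^^^^^^^
cv2.error: OpenCV(4.12.0) /io/opencv/modules/imgproc/src/imgwarp.cpp:1821: error: (-215:Assertion failed) ((map1.type() == CV_32FC2 || map1.type() == CV_16SC2) && map2.empty()) || (map1.type() == CV_32FC1 && map2.type() == CV_32FC1) in function 'remap'
```

```bash
sed -i 's/xy=c+o\[:,None\]\*n;/xy=(c+o[:,None]*n).astype(np.float32);/' rim.py; python3 rim.py|tail -8
```

```text
resid [0.08, 0.07, 0.11, 0.04, 0.02, 0.07]
scene gaps L,far,R [np.float64(0.020353046946433643), np.float64(0.013210890905785247), np.float64(0.01507446795031738)]
resid [0.11, 0.09, 0.09, 0.02, 0.03, 0.04]
top gaps far,L,R [np.float64(0.018018287558702054), np.float64(0.015261873259845463), np.float64(0.01924987338088962)]
rimFL [309.8194 235.6493] [258.4279 137.0151] [ 0.7738 -0.0789  0.1354] 0.0024512336843417128
rimFR [276.5485 288.5793] [306.0189 132.0328] [ 0.7788 -0.2551  0.1375] 0.0022242056064835443
barFL [301.8739 238.942 ] [263.3324 141.1119] [ 0.7594 -0.0959  0.1276] 0.002119509622872355
barFR [275.0959 281.5667] [301.5241 137.217 ] [ 0.7638 -0.2381  0.1269] 0.0019871429861935417
```

```bash
python3 -m jog '[[[0,0,0,0,0,0.1],[0,0,0,0,0,0.13],[0,0,0,0,0,0.1],[0,0,0,0,0,0]]]';python3 g.py 0.504 -0.175 0.155 91; python3 -m jog '[[[0,0,0,0,0,0],[0,0,0,0,0,0],[0,0,0,0,0,0],[0,0,0,0,0,0]]]' 0.06;python3 -m jog '[[[0,0,-0.03,0,0,0],[0,0,-0.05,0,0,0],[0,0,-0.05,0,0,0],[0,0,0,0,0,0]]]'; python3 g.py 0.45 0.2 0.285 -120
```

```text
clock: 18.82
tool_pos: [0.5036, -0.1746, 0.1548]
eef_rot: [0.962, -0.273, -0.001, -0.001]
contact_force: [-2.1, 4.9, 4.7]
opening: 0.38
finger_force: 55.4
t 18.82 pos [ 0.5036 -0.1746  0.1548] yaw -121.65 tilt [-0.0016  0.0029 -1.    ] q [-0.13  0.8   0.67  1.95 -0.79  0.68 -1.08]
shift [ 0.0006  0.0002 -0.0002] az 2.5718 | shift if turned first [-0.0004 -0.0005 -0.0002]
F [-2.0607  4.9204  4.7266] M [1.1858 0.4501 0.0557] open 0.03343598416411902 ff 55.42822462390177
clock: 19.32
tool_pos: [0.5041, -0.1764, 0.1545]
eef_rot: [0.962, -0.272, 0.0, 0.0]
contact_force: [0.2, -0.0, 1.3]
opening: 0.681
finger_force: 0.0
clock: 19.82
tool_pos: [0.5058, -0.1777, 0.2879]
eef_rot: [0.962, -0.272, 0.004, 0.0]
contact_force: [0.4, -0.1, -0.6]
opening: 0.682
finger_force: 0.0
t 19.82 pos [ 0.5058 -0.1777  0.2879] yaw -121.62 tilt [ 0.007 -0.003 -1.   ] q [-0.24  0.64  0.86  1.81 -0.59  0.96 -1.25]
shift [-0.2455 -0.2924  0.0014] az -0.0282 | shift if turned first [-0.2371 -0.2992  0.0014]
F [ 0.4437 -0.1429 -0.5685] M [0.0916 0.1963 0.0079] open 0.06006440840186626 ff 0.0
```

```bash
python3 -m jog '[[[-0.035,-0.042,0,0,0,0],[-0.035,-0.042,0,0,0,0],[-0.035,-0.042,0,0,0,0],[-0.035,-0.042,0,0,0,0],[-0.035,-0.042,0,0,0,0],[-0.035,-0.042,0,0,0,0],[-0.035,-0.042,0,0,0,0],[0,0,0,0,0,0]]]'
python3 - <<'E'
from h import *
a=avg("scene",6);b=avg("top",6)
np.savez("v7.npz",a=a["frame"],b=b["frame"])
c=lambda s,x,y,r,f:cv2.resize(s["frame"][y-r:y+r,x-r:x+r,::-1],None,fx=f,fy=f,interpolation=cv2.INTER_CUBIC)
cv2.imwrite("pics/m7.png",np.hstack([c(a,260,245,50,4),c(b,285,165,40,5)]))
E
```

```text
clock: 20.82
tool_pos: [0.4476, 0.2076, 0.2826]
eef_rot: [0.964, -0.268, -0.002, 0.0]
contact_force: [-0.4, -0.8, 1.1]
opening: 0.681
finger_force: 0.0
```

View pics/m7.png

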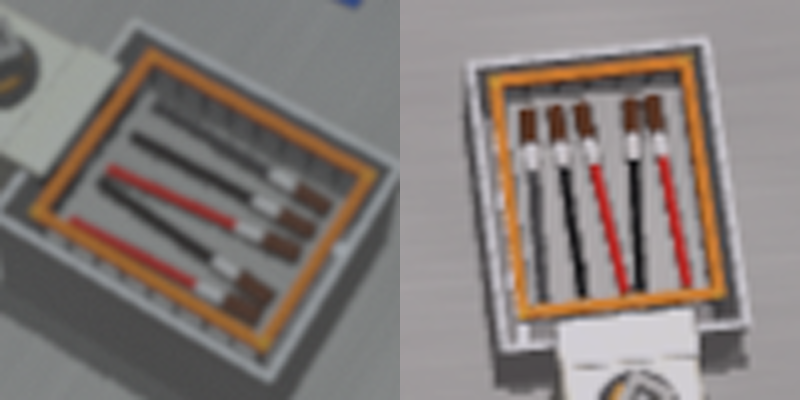

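```bash
cat > lev2.py <<'E'
from h import *
import sys
np.set_printoptions(precision=2,suppress=True)
def X(a,b):
    u=np.linalg.solve(np.c_[a[:2],-b[:2]],b[2:]-a[2:]);return a[2:]+u[0]*a[:2]
def prof(s,p,q,kind,w,rng):
    f=s["frame"].astype(np.float32);g=f.min(2) if kind=="w" else f[...,0]-f[...,2]
    p,q=np.float32(p),np.float32(q);d=(q-p)/np.linalg.norm(q-p);n=np.float32([-d[1],d[0]]);o=np.arange(-w,w+.01,.2,dtype=np.float32);P=[]
    for t in np.concatenate([np.linspace(u,v,25) for u,v in rng]):
        c=p+t*(q-p);xy=(c+o[:,None]*n).astype(np.float32);v=cv2.remap(g,xy[:,:1].copy(),xy[:,1:].copy(),cv2.INTER_CUBIC).ravel()
        i=np.clip(np.argmax(v),1,len(v)-2);k=np.abs(o-o[i])<1.01;cf=np.polyfit(o[k],v[k],2);z=-cf[1]/2/cf[0] if cf[0]<0 else o[i]
        P.append(c+n*np.clip(z,o[i]-1,o[i]+1))
    P=np.float32(P);l=cv2.fitLine(P,cv2.DIST_HUBER,0,.01,.01).ravel();return l,np.median(abs((P-l[2:])@np.float32([-l[1],l[0]])))
def quad(s,C,kind,w,rngs):
    L=[prof(s,C[i],C[(i+1)%4],kind,w,rngs[i]) for i in range(4)];print(kind,"resid",np.array([l[1] for l in L]))
    return np.array([X(L[i-1][0],L[i][0]) for i in range(4)])
F=[(.12,.88)]
a=snapshot("scene");b=snapshot("top")
if len(sys.argv)>1: z=np.load(sys.argv[1]);a["frame"],b["frame"]=z["a"],z["b"]
else: a=avg("scene",6);b=avg("top",6)
sc=lambda x,y:(210+x/4-.4,195+y/4-.4)
tp=lambda x,y:(245+(x-400)/5-.4,125+y/5-.4)
# order near-left(+y), far-left, far-right, near-right
Sr=quad(a,[sc(135,27),sc(398,165),sc(270,375),sc(5,215)],"w",2.5,[F,F,F,[(.08,.25)]])
Sb=quad(a,[sc(152,58),sc(370,175),sc(262,342),sc(40,212)],"o",3,[F]*4)
Tr=quad(b,[tp(502,348),tp(469,66),tp(706,43),tp(743,322)],"w",2.5,[F,F,F,[(.04,.15),(.8,.96)]])
Tb=quad(b,[tp(525,312),tp(494,82),tp(688,63),tp(717,293)],"o",3,[F,F,F,F])
for n,u,v in(("rim",Sr,Tr),("bar",Sb,Tb)):
    T=[tri(a,u[i],b,v[i]) for i in range(4)];P=np.array([t[0] for t in T])*1e3;print(n,P.tolist() if 0 else P,"err",np.array([t[1]*1e3 for t in T]),"mean",P.mean(0))
    print("  sides",[round(float(np.linalg.norm(P[i]-P[i-1])),1) for i in range(4)])
c=lambda s,Q,z:np.mean([onz(s,q,z) for q in Q],0)[:2]*1e3
ds,dt=c(a,Sb,.13)-c(a,Sr,.13),c(b,Tb,.13)-c(b,Tr,.13)
ks,kt=(c(a,Sb,.13)-c(a,Sb,.12))/10,(c(b,Tb,.13)-c(b,Tb,.12))/10
k=np.r_[ks,kt];d=np.r_[ds,dt];print("shift scene",ds,"top",dt,"k",k,"h below rim, no offset",k@d/(k@k),"with free offset",(ks-kt)@(ds-dt)/((ks-kt)@(ks-kt)))
E
python3 lev2.py v7.npz
```

```text
w resid [0.05 0.04 0.04 0.08]
o resid [0.03 0.03 0.06 0.04]
w resid [0.06 0.09 0.07 0.08]
o resid [0.02 0.03 0.03 0.06]
rim [[ 561.17  -85.37  131.05]
 [ 773.44  -79.39  135.38]
 [ 778.75 -254.56  135.62]
 [ 563.55 -261.51  134.66]] err [2.05 1.65 2.34 0.98] mean [ 669.23 -170.21  134.18]
  sides [176.2, 212.4, 175.3, 215.3]
bar [[ 583.39 -101.61  131.75]
 [ 759.34  -96.06  131.34]
 [ 763.92 -237.94  131.21]
 [ 587.99 -242.82  132.9 ]] err [1.67 1.83 2.11 1.31] mean [ 673.66 -169.61  131.8 ]
  sides [141.3, 176.0, 142.0, 176.0]
shift scene [ 4.56 -0.66] top [3.99 1.29] k [ 0.25 -0.39 -0.29  0.12] h below rim, no offset 1.3824286120826277 with free offset 2.36713138495022
```

The rim centre comes out at (669, −170), sides 215×176 mm, as the text says, so the lines are sound. The frame centre reads about 2 mm below the rim, so I'll regrip and wind about 10° more.

```bash
python3 -m jog '[[[0.035,0.042,0,0,0,0],[0.035,0.042,0,0,0,0],[0.035,0.042,0,0,0,0],[0.035,0.042,0,0,0,0],[0.035,0.042,0,0,0,0],[0.035,0.042,0,0,0,0],[0.035,0.042,0,0,0,0],[0,0,0,0,0,0],[0,0,0,0,0,0]]]'; python3 g.py 0.5038 -0.175 0.155 -121.65
```

```text
clock: 22.65
tool_pos: [0.5039, -0.1754, 0.2842]
eef_rot: [0.962, -0.272, -0.0, -0.0]
contact_force: [0.5, 1.6, -0.1]
opening: 0.683
finger_force: 0.0
t 22.65 pos [ 0.5039 -0.1754  0.2842] yaw -121.6 tilt [-0.0006  0.0011 -1.    ] q [-0.24  0.65  0.86  1.81 -0.59  0.96 -1.25]
shift [-0.0001 -0.0002  0.1292] az 0.0009 | shift if turned first [-0.0001 -0.0002  0.1292]
F [ 0.5471  1.5519 -0.11  ] M [0.069  0.1231 0.039 ] open 0.060147900050435785 ff 0.0
```

```bash
python3 -m jog '[[[0,0,0.05,0,0,0],[0,0,0.04,0,0,0],[0,0,0.025,0,0,0],[0,0,0.014,0,0,0],[0,0,0,0,0,0],[0,0,0,0,0,0]]]';python3 -m jog '[[[0,0,0,0,0,0],[0,0,0,0,0,0],[0,0,0,0,0,0],[0,0,0,0,0,0],[0,0,0,0,0,0]]]' 0.02 55; python3 g.py 0.504 -0.175 0.155 -121.65; python3 -m jog '[[[0,0,0,0,0,0.08],[0,0,0,0,0,0.09],[0,0,0,0,0,0],[0,0,0,0,0,0]]]';python3 g.py 0.504 -0.175 0.155 -121.65
```

```text
clock: 23.4
tool_pos: [0.5047, -0.1759, 0.1564]
eef_rot: [0.962, -0.272, 0.001, 0.0]
contact_force: [-0.8, 0.7, 0.7]
opening: 0.683
finger_force: 0.0
clock: 24.02
tool_pos: [0.5048, -0.1753, 0.1558]
eef_rot: [0.962, -0.272, 0.0, -0.001]
contact_force: [1.6, 4.1, 6.2]
opening: 0.379
finger_force: 55.0
t 24.02 pos [ 0.5048 -0.1753  0.1558] yaw -121.55 tilt [ 0.0013  0.0012 -1.    ] q [-0.13  0.8   0.67  1.94 -0.79  0.68 -1.08]
shift [-0.0008  0.0002  0.0008] az 0.0017 | shift if turned first [-0.0008  0.0002  0.0008]
F [1.6296 4.0795 6.1747] M [ 0.8133 -0.2272 -0.016 ] open 0.03335920895585419 ff 54.96231086086482
clock: 24.52
tool_pos: [0.5046, -0.1755, 0.1558]
eef_rot: [0.936, -0.353, 0.0, -0.001]
contact_force: [1.0, 3.5, 5.7]
opening: 0.381
finger_force: 55.0
t 24.52 pos [ 0.5046 -0.1755  0.1558] yaw -131.31 tilt [ 0.0011  0.0009 -1.    ] q [-0.15  0.82  0.72  1.95 -0.84  0.7  -1.21]
shift [-0.0008  0.0001  0.0008] az -0.1686 | shift if turned first [-0.0008 -0.0001  0.0008]
F [1.033  3.5228 5.6961] M [ 0.7686 -0.1314  0.0135] open 0.0335978725430958 ff 54.95861435250845
```

```bash
python3 -m jog '[[[0,0,-0.005,0,0,0],[0,0,-0.008,0,0,0],[0,0,-0.012,0,0,0],[0,0,-0.02,0,0,0],[0,0,-0.03,0,0,0],[0,0,0,0,0,0]]]'; python3 -m jog '[[[-0.0207,-0.0347,0,0,0,0],[-0.0207,-0.0347,0,0,0,0],[-0.0207,-0.0347,0,0,0,0],[-0.0207,-0.0347,0,0,0,0],[-0.0207,-0.0347,0,0,0,0],[-0.0207,-0.0347,0,0,0,0],[-0.0207,-0.0347,0,0,0,0],[-0.0207,-0.0347,0,0,0,0],[-0.0207,-0.0347,0,0,0,0],[0,0,0,0,0,0]]]'; python3 g.py 0.571 0.182 0.0095 -131.3; python3 lev2.py
```

```text
clock: 25.28
tool_pos: [0.504, -0.1779, 0.2328]
eef_rot: [0.935, -0.354, 0.002, 0.001]
contact_force: [-0.3, 0.2, -2.7]
opening: 0.383
finger_force: 55.0
clock: 26.52
tool_pos: [0.5695, 0.1854, 0.2286]
eef_rot: [0.937, -0.35, -0.001, 0.0]
contact_force: [0.2, -2.3, -2.0]
opening: 0.382
finger_force: 55.0
t 26.52 pos [0.5695 0.1854 0.2286] yaw -130.97 tilt [-0.0027  0.0007 -1.    ] q [-0.85  0.84  0.91  1.69 -0.77  1.02 -1.95]
shift [0.0039 0.0013 0.2191] az 0.0058 | shift if turned first [0.0039 0.0013 0.2191]
F [ 0.2061 -2.2546 -2.0203] M [-0.0221  0.1098  0.0431] open 0.03367228118136387 ff 54.95958056068048
w resid [0.03 0.04 0.04 0.13]
o resid [0.05 0.03 0.05 0.04]
w resid [0.05 0.08 0.08 0.13]
o resid [0.03 0.03 0.03 0.07]
rim [[ 560.98  -85.68  132.7 ]
 [ 773.59  -79.41  135.44]
 [ 778.72 -254.58  135.71]
 [ 563.44 -261.53  134.33]] err [0.76 1.62 2.34 0.89] mean [ 669.18 -170.3   134.54]
  sides [175.9, 212.7, 175.2, 215.4]
bar [[ 583.46 -101.6   133.62]
 [ 759.48  -95.99  133.44]
 [ 763.81 -237.89  133.13]
 [ 587.93 -242.85  134.88]] err [1.78 1.81 2.05 1.28] mean [ 673.67 -169.58  133.77]
  sides [141.3, 176.1, 142.0, 176.0]
shift scene [4.33 0.16] top [4.42 1.08] k [ 0.25 -0.39 -0.29  0.12] h below rim, no offset -0.2994798496260419 with free offset 0.7683685600497945
```

The frame is level to within 1 mm (0.8 mm below by one estimate, 0.3 mm above by the other). Now set the crank down.

```bash
python3 -m jog '[[[0,0,0.05,0,0,0],[0,0,0.05,0,0,0],[0,0,0.05,0,0,0],[0,0,0.04,0,0,0],[0,0,0.015,0,0,0],[0,0,0,0,0,0],[0,0,0,0,0,0]]]'; python3 g.py 0.571 0.182 0.0105 -131.3
```

```text
clock: 28.1
tool_pos: [0.5713, 0.1815, 0.0264]
eef_rot: [0.936, -0.353, 0.001, -0.0]
contact_force: [0.1, -0.3, -2.2]
opening: 0.38
finger_force: 55.0
t 28.1 pos [0.5713 0.1815 0.0264] yaw -131.34 tilt [ 0.0018  0.     -1.    ] q [-0.69  1.06  0.57  1.79 -0.97  0.6  -1.79]
shift [-0.0006 -0.0002  0.0159] az -0.0007 | shift if turned first [-0.0006 -0.0002  0.0159]
F [ 0.0807 -0.3267 -2.1682] M [-0.0034  0.1746  0.0446] open 0.03346265502898947 ff 54.95924862334505
```

```bash
python3 -m jog '[[[0,0,0.008,0,0,0],[0,0,0.005,0,0,0],[0,0,0.002,0,0,0],[0,0,0,0,0,0],[0,0,0,0,0,0]]]'; python3 g.py 0.571 0.182 0.0098 -131.3;  python3 -m jog '[[[0,0,0.001,0,0,0],[0,0,0.0005,0,0,0],[0,0,0,0,0,0]]]'; python3 g.py 0.571 0.182 0.0098 -131.3
```

```text
clock: 28.72
tool_pos: [0.5706, 0.1815, 0.0107]
eef_rot: [0.936, -0.353, 0.0, -0.0]
contact_force: [-0.7, -0.1, -2.1]
opening: 0.379
finger_force: 55.0
t 28.73 pos [0.5706 0.1815 0.0107] yaw -131.34 tilt [ 0.0003  0.0001 -1.    ] q [-0.67  1.07  0.53  1.79 -0.98  0.56 -1.79]
shift [ 0.     -0.0006  0.0009] az -0.0007 | shift if turned first [ 0.     -0.0006  0.0009]
F [-0.702  -0.1355 -2.0859] M [0.0647 0.1373 0.0345] open 0.033427021936784984 ff 54.959404961555265
clock: 29.1
tool_pos: [0.5707, 0.1815, 0.0099]
eef_rot: [0.936, -0.353, 0.0, -0.0]
contact_force: [-2.3, -0.2, 5.4]
opening: 0.383
finger_force: 55.0
t 29.1 pos [0.5707 0.1815 0.0099] yaw -131.35 tilt [ 0.0006  0.0006 -1.    ] q [-0.67  1.07  0.52  1.79 -0.98  0.56 -1.79]
shift [-0.0001 -0.0006  0.0001] az -0.0009 | shift if turned first [-0.0001 -0.0006  0.0001]
F [-2.2632 -0.155   5.3671] M [0.0667 0.4594 0.0351] open 0.03371879178116701 ff 54.96061879210174
```

Contact is at the expected height (5.4 N), so I'll release, rise and check.

```bash
python3 -m jog '[[[0,0,0,0,0,0],[0,0,0,0,0,0],[0,0,0,0,0,0],[0,0,0,0,0,0],[0,0,0,0,0,0]]]' 0.062; python3 -m jog '[[[0,0,-0.015,0,0,0],[0,0,-0.03,0,0,0],[0,0,-0.05,0,0,0],[0,0,-0.05,0,0,0],[0,0,-0.05,0,0,0],[0.03,-0.03,0,0,0,0],[0.04,-0.04,0,0,0,0],[0.04,-0.04,0,0,0,0],[0,0,0,0,0,0]]]'; python3 - <<'E'
from h import *
s=snapshot("scene");t=snapshot("top")
cv2.imwrite("pics/fin.png",np.hstack([cv2.resize(x["frame"][90:300,lo:lo+200,::-1],None,fx=2,fy=2,interpolation=cv2.INTER_CUBIC) for x,lo in((s,190),(t,140))]))
E
```

```text
clock: 29.72
tool_pos: [0.5704, 0.1816, 0.009]
eef_rot: [0.936, -0.353, -0.0, -0.0]
contact_force: [-0.1, -0.1, 0.1]
opening: 0.705
finger_force: 0.0
clock: 30.85
tool_pos: [0.7288, 0.1905, 0.2043]
eef_rot: [0.936, -0.353, 0.002, 0.0]
contact_force: [-0.1, 0.2, 0.6]
opening: 0.703
finger_force: 0.0
```

View pics/fin.png

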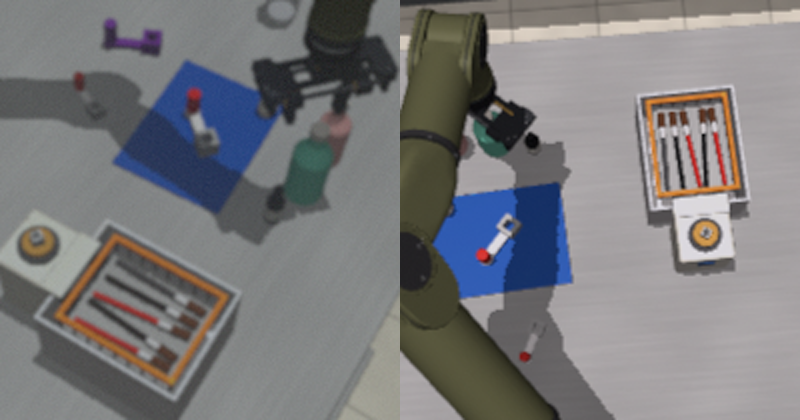

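The crank lies flat on the mat with its knob up (scene crop hub (205,140), knob (194,100)), the bottles are standing, and the frame looks level. The hand is above the bottles without touching them, so I'll raise it, then hand in.

```bash
python3 -m jog '[[[0,0,-0.03,0,0,0],[0,0,-0.04,0,0,0],[0,0,0,0,0,0],[0,0,0,0,0,0]]]'; python3 -c "
from plant import *
print(finish_job())"
```

```text
clock: 31.45
tool_pos: [0.7242, 0.1918, 0.274]
eef_rot: [0.936, -0.353, -0.001, -0.0]
contact_force: [-0.2, 0.1, -1.1]
opening: 0.704
finger_force: 0.0
the job is handed in; nothing more can be done
None
```

The job is handed in at about 31 s of the 72 s allowed: I wound the basket frame to within about 1 mm of the rim by camera measurement, then set the crank down flat on the mat with its knob up; no verdict came back.

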